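Close the hinged tube clamp on the workshop bench

ROBOT

A 6-joint arm with a two-finger parallel gripper is mounted at the origin on the work surface. World frame = base frame: x ahead of the robot, y to its left, z up, the work surface at z = 0. Lengths are in m, angles in rad, forces in N, time in s.
With the tool pointing down it reaches from about 0.3 to 0.825 m from the base axis. Payload 5.4 kg.
Tool frame: the origin (TCP) lies at the very end of the fingers, on their centre line; the grasp point (between the pads) lies grip_point_offset behind it (grip_point_offset is the distance from the TCP to the grasp point, in m); z points along the fingers, y is the line along which they close (so a half turn about z gives the same grasp; the last joint's range is limited). The gripper opens to 92 mm and grips with 3 to 60 N. Pads are 20 mm wide; open, the fingers measure 128 mm over their backs; the gripper's body (75 mm by 189 mm) begins 69 mm behind the grasp point.
Start: joints at [1.067, 0.158, 1.597, -0, 1.386, -0.21], TCP at [0.167, 0.55, 0.215] pointing down, gripper open.
Joint ranges: [-2.91, 2.91], [-0.94, 2.29], [0.18, 2.7], [-1.29, 4.43], [0.17, 2.64], [-3, 3]. Speed limits (rad/s): [2.57, 2.57, 3.14, 3.14, 3.14, 3.14].

INTERFACE

Orientations are given as a unit quaternion [x, y, z, w].
In Python, from workcell import * gives the robot as it stands.
- The arm moves only by the tool servo_tool, never from a script. Its argument "steps" is one flat list of numbers, 4 for each row, row after row: the shift along the tool's x, y, z in mm, then the turn about the tool's z in rad. In form: [dx, dy, dz, yaw, dx, dy, dz, yaw, ...]. A call has 1 to 12 rows; each row is the pose to reach, as a shift and turn from the pose commanded when the call began, along the tool's axes at that moment; what a row does not reach only later rows make up. A row lasts 1/12 s, in which the tool goes at most 41.7 mm and 7.16 degrees, less where a joint would pass 70% of its speed; a pose out of reach is approached as far as the arm can. A call with a gripper value outside its range is refused whole. "claw" is the gripper command: -1 is shut, 1 is fully open, values between are in proportion, set as the call begins (left out, the last holds). The fingers move at their own pace and stop on an object; "squeeze" is the grip in N (left out, the last holds). Time passes only in rows, so rows that repeat a pose let the fingers close. It gives the time, the measured TCP pose, the force, the opening and the grip force at its end, in the units of the state.
- get_obs(): the state, without advancing time (a new reading comes with each control period).
- snapshot(name): name is "scene" or "side" or "wrist"; returns a dict with "img" (420x560x3 uint8, red, green, blue), "camera_matrix" (3x3 intrinsics, pixels), "k1" (the pictures are not rectified: a ray, as slopes to the right and down, at radius r is drawn at 1 + k1 r^2 times it, then the intrinsics apply), "extrinsics" (4x4, takes a point from world to camera coordinates); the wrist camera has in their place "mount" (4x4, takes a point from camera to tool coordinates, whose origin is the TCP and whose axes are the flange's). Camera axes: x right, y up, looking along -z (the intrinsics and any distortion apply to the point x, -y, -z); pixel columns grow to the right and rows downward; lengths in m; the calibration is good to about 2 mm. A picture is of the moment at which its call begins: read the wrist's pose just before it. There is no depth.
- hand_in(): hands the job in; it is judged then, once.
The state is a dict: "t": time; "joint_pos": joint angles; "qd": joint speeds; "effort": joint torques, N m; "tool_pos": TCP position; "orientation": TCP orientation; "wrist_force": force on the tool from outside, world axes, zero at the start; "wrist_torque": the same for the moment, N m; "gripper_width": opening from 0.0 (shut) to 1.0 (fully open); "finger_force": force on a finger pad.
Only numpy, scipy, OpenCV 4.12 (cv2) and the standard library are available. Lean on these libraries where they do the work, as an engineer would, in place of code of your own. Each camera call takes 0.05 s, during which the arm holds its last target. There are 200 camera calls.

TASK

A length of thin galvanised tube lies in the open clamp on the bench. Swing the hinged half over it and press it home, swing the bolt up into its slot, then run the round hand nut down (clockwise) until you feel it bite and about a quarter turn more, so that the clamp holds the tube snugly without crushing it. Do not shift the tube along, leave the other things on the bench alone, and let go when done.

Things in the scene. Friction and masses are not known exactly. Their poses are not given: they have to be found in the camera images.
- clamp: bench tube clamp: grey stand with bare steel jaws, screwed down. Base plate 130 x 270 x 10 mm; origin at the centre of its underside, on the bench. Its x axis points from the hinge side to the bolt side, y runs along the tube, z up. The tube's axis is 100 mm above the bench over the origin; two vee rests, no taller than the tube, carry it at y = -115 and +115 mm
- hinge_pin (a point): middle of the hinge pin of the upper half, at (-40, 0, 100) mm in the clamp's frame; the pin runs along y
- cap (a joint): angle of the hinged upper half (steel arch 48 mm wide along y, top 35 mm above the tube's axis when closed). 0: closed, its rubber lining just touching the tube; grows as it swings up and back to the hinge side; 1.57: straight up; 1.75: stop. Stiff hinge: stays where it is left, takes 2 to 5 N at the ear to move. Goes slightly below 0 as the lining is squeezed
- slot (a point): point on the ear, moving with the upper half. The ear is the flat fork at its free end: when closed it reaches from 75 to 98 mm from the hinge pin along the clamp's x, is 11 mm thick, its upper face 16 mm above the pin, 44 mm wide along y, with a 15 mm slot in the middle, open outwards. This point: in the slot, level with the upper face, 88 mm from the hinge pin along x
- bolt_pin (a point): middle of the pin on which the swing bolt turns, at (48, 0, 72) mm in the clamp's frame; the pin runs along y. The upper face of the closed ear is 44 mm above it
- bolt (a joint): angle of the swing bolt (12 mm rod). 0: upright, at its stop, in the slot; it grows as the bolt swings down and outwards, away from the tube; 1.57: level, pointing along the clamp's +x. Stiff: it stays where it is left
- bolt_end (a point): free end of the swing bolt, 100 mm from its pin. The hand nut on it is 46 mm long: steel foot 37 mm across towards the pin, neck, then a round fluted rubber grip 34 mm across, 28 mm long. Thread 10 mm per turn, clockwise seen from the free end runs it to the pin. The foot starts 45 to 49.5 mm from the pin, unmeasured. It turns lightly (0.02 N m, brief rubs to 0.06) till it bears on the ear; then the moment rises 0.08 N m per rad
- liner: black rubber lining in the upper half, the part that presses on the tube; moves with the upper half, origin on the tube's axis when closed. A quarter turn of the nut after it first bears on the ear squeezes it on the tube with about 40 N; a full half turn is too much
- tube: galvanised steel tube, 48 mm in diameter, 310 mm long, lying loose in the clamp along its y; origin at the tube's centre
- wrench: bystander: steel wrench 200 mm long lying on the bench beyond the bolt side, origin at its middle, underside
- driver: bystander: screwdriver lying on the hinge side
- spare_nut: bystander: a loose hand nut of the same kind standing on the bench, 37 mm across, 46 mm tall, origin under its centre; not to be used
- bearing: bystander: steel bearing ring lying flat, 62 mm across, 18 mm tall, on the hinge side
- tape: bystander: black tape measure, 68 x 40 x 62 mm, on the bolt side near one end of the tube
- spray: bystander: grey spray can standing to the left, 60 mm in diameter, 170 mm tall

How it is judged:
By the outcome, as a careful person would: the job done as asked, in the order asked, and still so for the second after the job is handed in, with the robot touching nothing.
It also fails if it takes over 72 s, if anything falls off the work surface, if the arm or the gripper's body presses on something with over 40 N, if the wrist force passes 120 N, or if a joint passes its speed limit or range.

## Working session

There is one attempt and no reset: what is moved stays moved. The work goes in short steps, Python scripts to look and compute and a tool call to move; the robot and the scene stay as the last step left them, time stands still between calls to the robot, and variables do not carry over. Pictures are saved under pics/ and viewed, at most 10 in all, crops included, and the job is handed in when it is done.

Besides the shell and the picture viewer there is one more tool, called after ">>>" by a JSON object that holds its "method" and its "body", one argument or row to a line. servo_tool: Moves the arm, as the interface text tells. Its arguments: {"type":"object","properties":{"steps":{"type":"array"},"claw":{"type":"number"},"squeeze":{"type":"number"}},"required":["steps"]}

```bash
mkdir -p pics; ls
python3 - <<'E'
from workcell import *
import cv2
o=get_obs();print({k:o[k] for k in('t','tool_pos','orientation','wrist_force','gripper_width')})
for n in("scene","side"):
    s=snapshot(n);cv2.imwrite(f'pics/{n}0.png',cv2.resize(s['img'][...,::-1],(800,600),interpolation=cv2.INTER_CUBIC))
    print(n,s['camera_matrix'],s['k1'],s['extrinsics'])
s=snapshot("wrist");print(s['camera_matrix'],s['k1'],s['mount'])
cv2.imwrite('pics/wrist0.png',s['img'][...,::-1])
E
```

```text
pics
{'t': 0.0, 'tool_pos': array([0.16623868, 0.54981509, 0.21363481]), 'orientation': array([ 1.46365648e-01,  9.89230141e-01, -8.56024748e-04, -3.05114277e-04]), 'wrist_force': array([0.04202018, 0.02284146, 0.28869969]), 'gripper_width': 0.9994560704366771}
scene [[429.35851573   0.         282.50081592]
 [  0.         429.35851573 212.4196499 ]
 [  0.           0.           1.        ]] 0.044493587316179375 [[ 0.34722899  0.93771223  0.01130534 -0.29829534]
 [-0.8177824   0.29687537  0.49304864  0.39297175]
 [ 0.45898146 -0.18044609  0.86992829 -1.37870284]
 [ 0.          0.          0.          1.        ]]
side [[399.76507535   0.         270.75688526]
 [  0.         399.76507535 216.13616153]
 [  0.           0.           1.        ]] -0.056196534484827476 [[-0.97927552 -0.20161257 -0.01928272  0.58257645]
 [ 0.14295285 -0.75550256  0.63935934 -0.07435546]
 [-0.14347103  0.62335243  0.76866625 -0.9722392 ]
 [ 0.          0.          0.          1.        ]]
[[315.67553393   0.         281.06295382]
 [  0.         315.67553393 207.45330023]
 [  0.           0.           1.        ]] -0.004745376326641772 [[ 1.71446949e-04  9.70484361e-01  2.41164002e-01  6.63524439e-02]
 [ 9.99999963e-01 -2.16891302e-04  1.61892627e-04 -1.66591615e-03]
 [ 2.09420637e-04  2.41163966e-01 -9.70484363e-01 -1.69515941e-01]
 [ 0.00000000e+00  0.00000000e+00  0.00000000e+00  1.00000000e+00]]
```

View pics/scene0.png

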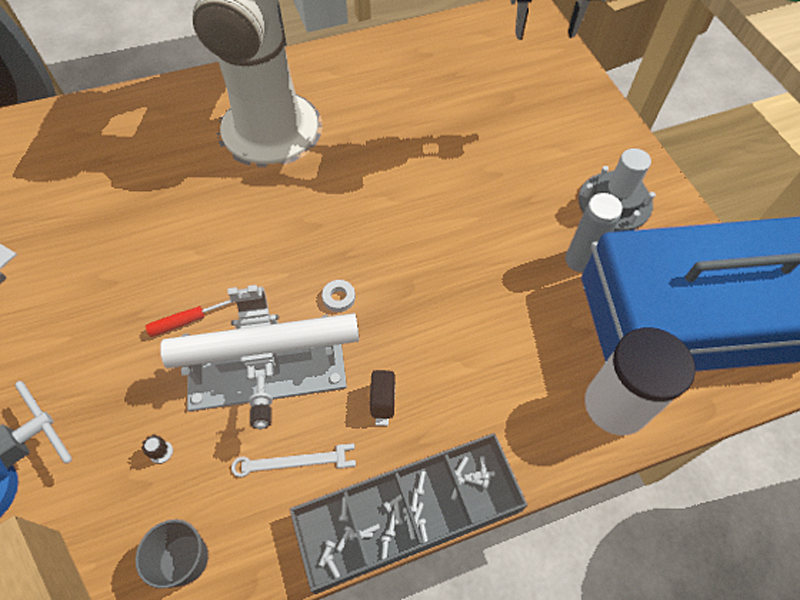

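View pics/side0.png

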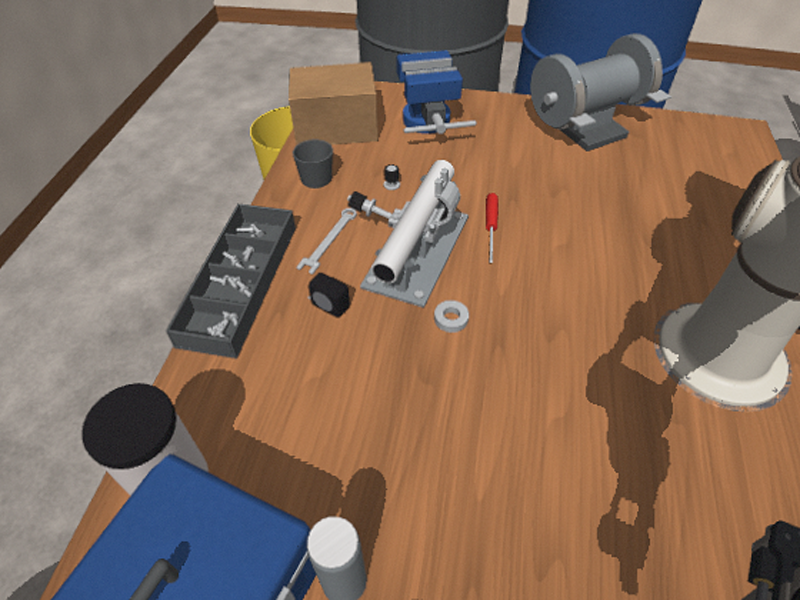

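The scene picture shows the clamp with its tube from (166,353) to (355,328), the cap up at (248,298) on the robot side, and the bolt pointing away to its nut at (261,415). In the side picture the tube runs from (385,270) to (441,168), with the nut at (357,201). I'll triangulate these.

```bash
cat > h.py <<'E'
import numpy as np,cv2
from scipy.optimize import least_squares
from scipy.spatial.transform import Rotation as R
from workcell import *
def cam(name,s,o=None):
    K=s['camera_matrix'];
    if name=='wrist':
        T=np.eye(4);T[:3,:3]=R.from_quat(o['orientation']).as_matrix();T[:3,3]=o['tool_pos'];E=np.linalg.inv(T@s['mount'])
    else:E=s['extrinsics']
    return K,s['k1'],E
def proj(c,p):
    K,k,E=c;q=(E[:3,:3]@np.asarray(p,float).T).T+E[:3,3] if np.ndim(p)>1 else E[:3,:3]@np.asarray(p)+E[:3,3]
    q=np.atleast_2d(q);u=np.c_[q[:,0],-q[:,1]]/-q[:,2:3];u=u*(1+k*(u**2).sum(1,keepdims=True))
    return u*[K[0,0],K[1,1]]+[K[0,2],K[1,2]]
def onplane(c,uv,z):
    return np.r_[least_squares(lambda x:(proj(c,np.r_[x,z])[0]-uv),[0.5,0]).x,z]
def tri(cs,uvs):
    return least_squares(lambda x:np.concatenate([proj(c,x)[0]-u for c,u in zip(cs,uvs)]),[0.5,0,.1])
def toolframe(o,p):
    return R.from_quat(o['orientation']).inv().apply(np.asarray(p)-o['tool_pos'])*1000
E
python3 - <<'E'
from h import *
S=cam('scene',snapshot('scene'));D=cam('side',snapshot('side'))
f=.7
for n,a,b in(('Lend',(166,353),(441,168)),('Rend',(355,328),(385,270)),('nutend',(260,422),(353,200)),('capTop',(246,294),(444,175))):
    r=tri([S,D],[np.array(a)*f,np.array(b)*f]);print(n,r.x.round(3),r.fun.round(1))
for n,a in(('spare',(158,450)),('bearing',(338,295)),('tape',(382,410)),('wrA',(238,468)),('wrB',(350,456)),('spray',(578,268))):
    print(n,onplane(S,np.array(a)*f,0).round(3))
E
```

```text
Lend [ 0.538 -0.287  0.104] [ 0.5  0.6  0.8 -0.6]
Rend [0.594 0.011 0.099] [-0.1 -0.  -0.1  0. ]
nutend [ 0.695 -0.176  0.088] [ 0.5  0.4  0.7 -0.4]
capTop [ 0.523 -0.14   0.192] [-1.4 -1.5 -1.9  1.4]
spare [ 0.647 -0.352  0.   ]
bearing [0.465 0.013 0.   ]
tape [0.71  0.016 0.   ]
wrA [ 0.722 -0.237  0.   ]
wrB [ 0.767 -0.06   0.   ]
spray [0.567 0.472 0.   ]
```

>>> {"method": "servo_tool", "body": {
  "steps": [-40,-47,-10,0,-80,-94,-20,-0.02,-117,-139,-25,-0.03,-156,-185,-25,-0.05,-195,-231,-25,-0.06,-233,-278,-25,-0.08,-272,-324,-25,-0.1,-311,-370,-25,-0.107,-350,-416,-25,-0.107,-389,-463,-25,-0.107,-428,-509,-25,-0.107,-467,-555,-25,-0.107],
  "claw": -1,
  "squeeze": 15
}}

```text
t: 1.25
tool_pos: [0.3635, 0.0902, 0.2393]
orientation: [0.093, 0.996, 0.0, 0.001]
wrist_force: [1.4, -0.5, -0.5]
gripper_width: 0.149
finger_force: 0.0
```

>>> {"method": "servo_tool", "body": {
  "steps": [0,0,0,0,0,0,0,0]
}}

```text
t: 1.42
tool_pos: [0.3637, 0.0904, 0.239]
orientation: [0.096, 0.995, 0.0, -0.0]
wrist_force: [0.0, 1.0, 0.6]
gripper_width: 0.017
finger_force: 0.0
```

>>> {"method": "servo_tool", "body": {
  "steps": [-20,-30,0,0,-42,-61,0,0,-63,-92,0,0,-85,-124,0,0,-106,-155,0,0,-127,-186,0,0,-127,-186,0,0,-127,-186,0,0]
}}

```text
t: 2.08
tool_pos: [0.4537, -0.1133, 0.2385]
orientation: [0.093, 0.996, 0.001, -0.001]
wrist_force: [-0.9, 0.4, -0.7]
gripper_width: 0.006
finger_force: 0.0
```

```bash
cat >> h.py <<'E'
def wr(f):
    o=get_obs();s=snapshot('wrist');c=cam('wrist',s,o)
    cv2.imwrite(f,cv2.resize(s['img'][...,::-1],(800,600),interpolation=cv2.INTER_CUBIC));return o,c
E
python3 - <<'E'
from h import *
import pickle
o,c=wr('pics/w1.png');pickle.dump((o,c),open('w1.pkl','wb'));print(o['t'],o['tool_pos'],o['orientation'],o['joint_pos'].round(2))
E
```

```text
2.0833 [ 0.45370424 -0.11329287  0.23849333] [ 9.32162187e-02  9.95645462e-01  6.10630826e-04 -6.90891880e-04] [-0.5  -0.14  1.85  0.    1.43 -1.89]
```

View pics/w1.png

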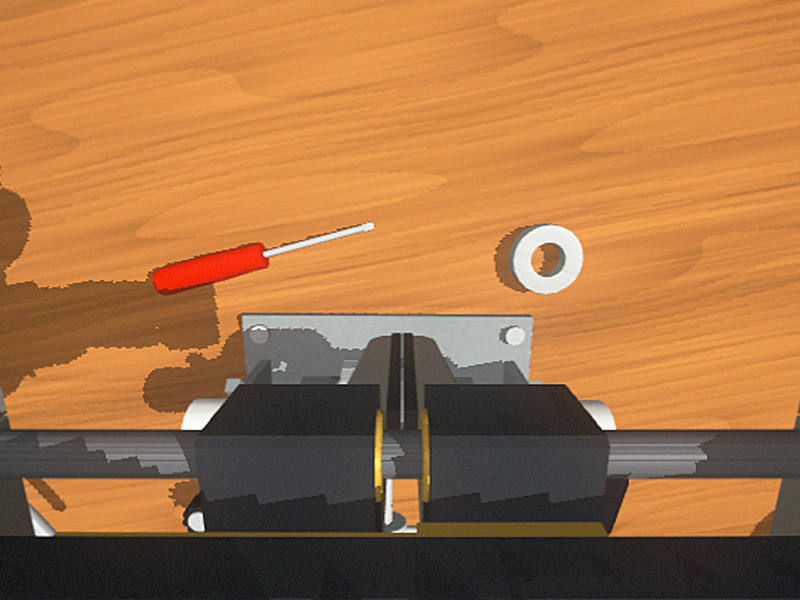

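The wrist picture shows the base plate's hinge-side edge, with corners at (241,314) and (533,316), and the cap hidden behind the fingers. I'll use those corners to get the clamp frame.

Run:
```python
from h import *
import pickle
o,c=pickle.load(open('w1.pkl','rb'))
A=onplane(c,np.array((241,314))*.7,.01);B=onplane(c,np.array((533,316))*.7,.01)
print(A,B,np.linalg.norm(A-B))
y=(B-A)/np.linalg.norm(B-A);x=np.array([y[1],-y[0],0]);O=(A+B)/2+.065*x
print('x',x,'O',O,'yaw',np.arctan2(x[1],x[0]))
m=R.from_quat(o['orientation']).as_matrix();print(m.round(3))
# clamp model in the two fixed cams
P=lambda a,b,z:O*[1,1,0]+x*a+y*b+np.array([0,0,z])
import math
def ear(th,r,h,b=0):return P(-.04+r*math.cos(th)-h*math.sin(th),b,.1+r*math.sin(th)+h*math.cos(th))
im=[]
for n,(u0,u1,v0,v1) in(('scene',(110,260,190,310)),('side',(235,335,100,220))):
    s=snapshot(n);C=cam(n,s);k=4 if n=='scene' else 5
    if n=='side':k=4
    g=cv2.resize(s['img'][v0:v1,u0:u1,::-1],None,fx=k,fy=k,interpolation=cv2.INTER_CUBIC)
    def dot(p,col):
        q=(proj(C,p)[0]-[u0,v0]+.5)*k;cv2.circle(g,tuple(int(v) for v in q),2,col,-1)
    for b in(-.155,.155):dot(P(0,b,.1),(0,0,255))
    for a in(-.065,.065):
        for b in(-.135,.135):dot(P(a,b,.01),(255,0,0))
    for b in(-.022,.022):
        dot(ear(1.57,.098,.016,b),(0,255,0));dot(ear(1.75,.098,.016,b),(255,0,255))
    for ph in(1.3,1.57):dot(P(.048+.1*math.sin(ph),0,.072+.1*math.cos(ph)),(0,255,255))
    im.append(g[:480])
w=max(i.shape[1] for i in im)
out=np.hstack([im[0],im[1]]);out=cv2.resize(out,(800,int(out.shape[0]*800/out.shape[1])));cv2.imwrite('pics/ov.png',out)
np.savez('clamp.npz',O=O*[1,1,0],x=x,y=y)
```

```text
[ 0.47388563 -0.26878106  0.01      ] [ 0.52558649 -0.00543301  0.01      ] 0.26837506521910265
x [ 0.9812687  -0.19264405  0.        ] O [ 0.56351853 -0.1496289   0.01      ] yaw -0.19385596310277123
[[-0.983  0.186 -0.001]
 [ 0.186  0.983  0.001]
 [ 0.001  0.001 -1.   ]]
```

View pics/ov.png

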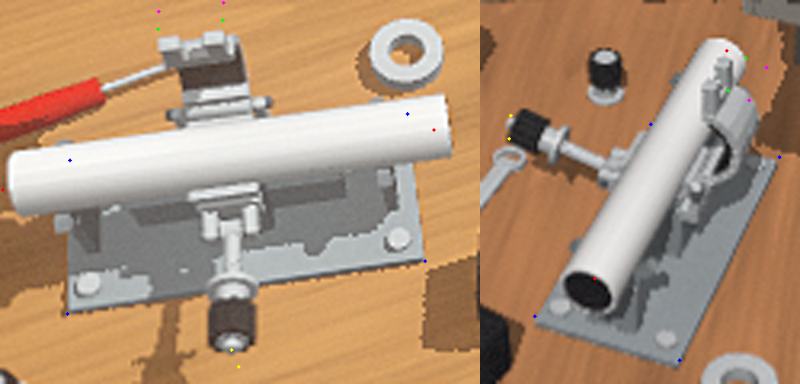

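The base plate fits well. The overlay puts the ear at about 1.42 rad and the bolt at about 1.3 to 1.35 rad. I'll push the cap over with closed fingers, following an arc about the hinge.

>>> {"method": "servo_tool", "body": {
  "steps": [0,-7,30,0,0,-14,53,0,-30,-14,53,0,-50,-14,53,0,-62,-14,52,0,-72,-14,51,0,-82,-14,50,0,-91,-14,52,0,-100,-14,54,0,-109,-14,57,0,-118,-14,61,0,-118,-14,61,0]
}}

```text
t: 3.23
tool_pos: [0.5676, -0.1491, 0.1772]
orientation: [0.093, 0.996, 0.0, 0.0]
wrist_force: [0.1, -0.3, 0.7]
gripper_width: 0.006
finger_force: 0.0
```

```bash
cat >> h.py <<'E'
def cl(p):
    z=np.load('clamp.npz');d=np.asarray(p)-z['O'];return np.array([d@z['x'],d@z['y'],d[2]])*1000
def st():
    o=get_obs();m=R.from_quat(o['orientation']).as_matrix();z=np.load('clamp.npz')
    print('t',o['t'],'clampTCP',cl(o['tool_pos']).round(1),'rel yaw',np.arctan2(-m[:,0]@z['y'],-m[:,0]@z['x']).round(3),'F',o['wrist_force'].round(1),'M',o['wrist_torque'].round(3),'q6',o['joint_pos'].round(2),'w',o['gripper_width'].round(3))
E
python3 -c "
from h import *;st()
import workcell;print([k for k in dir(workcell) if 'grip' in k],getattr(workcell,'grip_point_offset',None))"
```

```text
Traceback (most recent call last):
  File "h.py", line 28, in st
    print('t',o['t'],'clampTCP',cl(o['tool_pos']).round(1),'rel yaw',np.arctan2(-m[:,0]@z['y'],-m[:,0]@z['x']).round(3),'F',o['wrist_force'].round(1),'M',o['wrist_torque'].round(3),'q6',o['joint_pos'].round(2),'w',o['gripper_width'].round(3))
                                                                                                                                                                                                                      ^^^^^^^^^^^^^^^^^^^^^^^^
AttributeError: 'float' object has no attribute 'round'
```

>>> {"method": "servo_tool", "body": {
  "steps": [-8,0,5,0,-15,0,11,0,-21,0,18,0,-27,0,26,0,-32,0,34,0,-37,0,42,0,-40,0,49,0]
}}

```text
t: 3.82
tool_pos: [0.6063, -0.1573, 0.1276]
orientation: [0.093, 0.996, 0.0, -0.0]
wrist_force: [-1.1, -0.7, 0.8]
gripper_width: 0.003
finger_force: 0.3
```

```bash
sed -i "s/o\['gripper_width'\].round(3)/o['gripper_width']/" h.py
python3 -c "
from h import *;st()
import workcell;print([k for k in dir(workcell) if 'grip' in k],getattr(workcell,'grip_point_offset',None))
a=[]
for n in('scene','side'):
    i=snapshot(n)['img'][...,::-1];a.append(cv2.resize(i[190:310,130:230] if n=='scene' else i[100:220,235:335],(400,480),interpolation=cv2.INTER_CUBIC))
cv2.imwrite('pics/c2.png',np.hstack(a))"
```

```text
t 3.8167 clampTCP [ 43.5   0.7 127.6] rel yaw 0.007 F [-1.1 -0.7  0.8] M [0.012 0.072 0.004] q6 [-0.45  0.36  1.53 -0.    1.25 -1.83] w 0.0028392430974810714
['grip_point_offset'] 0.0187
```

View pics/c2.png

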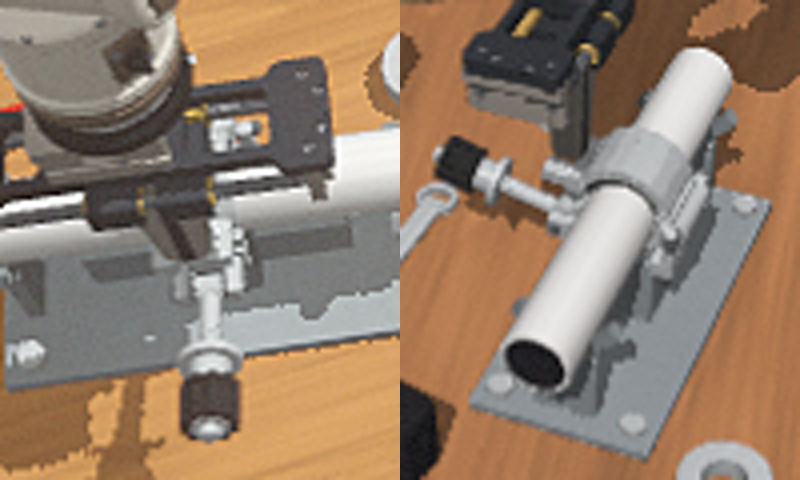

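>>> {"method": "servo_tool", "body": {
  "steps": [-1,0,4,0,-2,0,8,0,-2,0,11,0,-2,0,12,0,-2,0,13,0,-2,0,13,0]
}}

```text
t: 4.42
tool_pos: [0.608, -0.1576, 0.116]
orientation: [0.093, 0.996, -0.0, 0.0]
wrist_force: [-0.7, -0.6, 0.1]
gripper_width: 0.003
finger_force: 0.0
```

>>> {"method": "servo_tool", "body": {
  "steps": [0,0,1,0,0,0,1,0]
}}

```text
t: 4.58
tool_pos: [0.6081, -0.1577, 0.1152]
orientation: [0.093, 0.996, -0.0, 0.0]
wrist_force: [0.2, -0.2, 0.4]
gripper_width: 0.006
finger_force: 0.0
```

>>> {"method": "servo_tool", "body": {
  "steps": [0,0,1,0,0,0,2,0,0,0,2,0]
}}

```text
t: 4.83
tool_pos: [0.6083, -0.1577, 0.1143]
orientation: [0.093, 0.996, -0.0, 0.0]
wrist_force: [-2.5, 1.9, 6.3]
gripper_width: 0.008
finger_force: 3.1
```

>>> {"method": "servo_tool", "body": {
  "steps": [0,0,1,0,0,0,2,0,0,0,2,0]
}}

```text
t: 5.08
tool_pos: [0.6085, -0.1577, 0.1137]
orientation: [0.093, 0.996, -0.0, 0.0]
wrist_force: [-5.1, 1.7, 13.2]
gripper_width: 0.003
finger_force: 6.5
```

>>> {"method": "servo_tool", "body": {
  "steps": [0,0,2,0,0,0,2,0,0,0,-20,0,0,0,-60,0,-30,0,-80,0,-60,0,-80,0,-75,0,-80,0,-75,0,-80,0],
  "claw": 0.3
}}

```text
t: 5.75
tool_pos: [0.6837, -0.172, 0.1908]
orientation: [0.093, 0.996, -0.0, 0.001]
wrist_force: [-0.2, -0.2, -0.7]
gripper_width: 0.562
finger_force: 0.0
```

```bash
python3 -c "
from h import *;st()
S=cam('scene',snapshot('scene'));D=cam('side',snapshot('side'))
for n,a,b in(('end',(182,298),(245,138.7)),('grip',(182.5,290.5),(250,140.7))):
    r=tri([S,D],[a,b]);print(n,cl(r.x).round(1),r.fun.round(1))
z=np.load('clamp.npz')
for r in(78,98):
  for ph in (1.2,1.3,1.4,1.5):
    p=z['O']+z['x']*(.048+r/1e3*np.sin(ph))+[0,0,.072+r/1e3*np.cos(ph)]
    print(r,ph,proj(S,p).round(1),proj(D,p).round(1))
o,c=wr('pics/w2.png')
"
```

```text
t 5.75 clampTCP [122.2   1.2 190.8] rel yaw 0.007 F [-0.2 -0.2 -0.7] M [0.075 0.013 0.042] q6 [-0.42  0.51  1.21  0.    1.42 -1.8 ] w 0.561925302000921
end [140.5  -0.3  90.2] [ 0.4  0.4  0.6 -0.4]
grip [123.7   1.8  90. ] [ 0.5  0.5  0.8 -0.5]
78 1.2 [[181.3 288.2]] [[251.8 137.2]]
78 1.3 [[182.  290.4]] [[251.1 139.1]]
78 1.4 [[182.7 292.3]] [[250.7 141.1]]
78 1.5 [[183.3 293.8]] [[250.6 143.2]]
98 1.2 [[181.  295.3]] [[245.5 133.6]]
98 1.3 [[181.9 298. ]] [[244.7 136. ]]
98 1.4 [[182.8 300.3]] [[244.3 138.5]]
98 1.5 [[183.6 302.2]] [[244.1 141.1]]
```

View pics/w2.png

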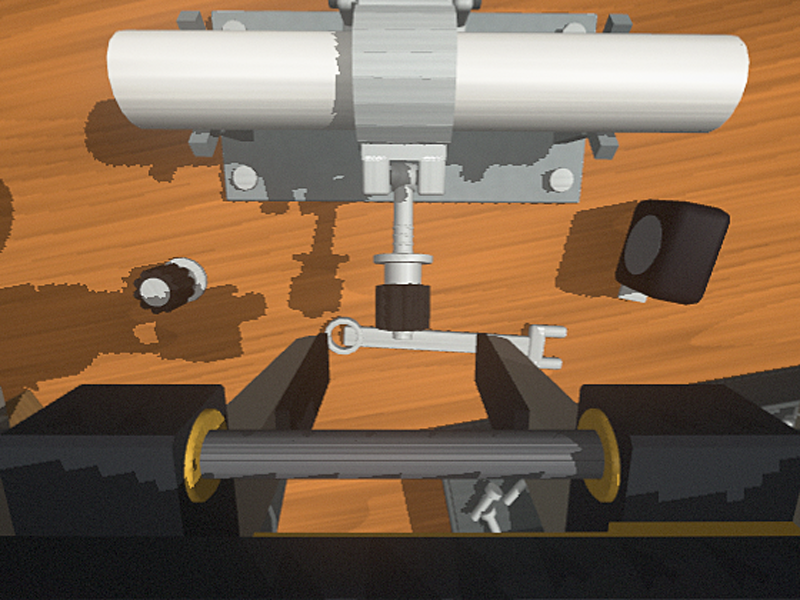

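The wrist picture shows the cap closed with the ear slot at (403,175). The bolt and nut lie along u=403, midway between the fingers, with the grip at about (403,307). I'll go down and grip the nut.

>>> {"method": "servo_tool", "body": {
  "steps": [-3,0,35,0,-6,0,70,0,-6,0,100,0,-6,0,121,0,-6,0,121,0]
}}

```text
t: 6.32
tool_pos: [0.6824, -0.1706, 0.0632]
orientation: [0.093, 0.996, 0.002, -0.006]
wrist_force: [-0.1, 1.0, -1.0]
gripper_width: 0.646
finger_force: 0.0
```

>>> {"method": "servo_tool", "body": {
  "steps": [0,0,0,0,0,0,0,0,0,0,0,0,0,0,0,0],
  "claw": -1,
  "squeeze": 8
}}

```text
t: 6.65
tool_pos: [0.689, -0.1733, 0.0727]
orientation: [0.093, 0.996, -0.001, 0.002]
wrist_force: [0.6, 0.1, 0.6]
gripper_width: 0.378
finger_force: 0.6
```

```bash
python3 -c "
from h import *;st()"
```

```text
t 6.65 clampTCP [127.6   1.   72.7] rel yaw 0.007 F [0.6 0.1 0.6] M [ 0.114 -0.088  0.021] q6 [-0.42  0.62  1.29  0.    1.23 -1.8 ] w 0.3783359138342866
```

>>> {"method": "servo_tool", "body": {
  "steps": [0,0,0,0,0,0,0,0,1.5,0,-5,0,3,0,-10,0,8.5,0,-21,0,15,0,-32,0,24,0,-41,0,33,0,-48,0,44,0,-54,0,44,0,-54,0]
}}

```text
t: 7.48
tool_pos: [0.6444, -0.164, 0.1258]
orientation: [0.093, 0.996, 0.0, 0.001]
wrist_force: [0.9, 2.4, 5.0]
gripper_width: 0.371
finger_force: 8.0
```

```bash
python3 -c "
from h import *;st();print(get_obs()['finger_force'])
a=[]
for n in('scene','side'):
    i=snapshot(n)['img'][...,::-1];a.append(cv2.resize(i[190:310,130:230] if n=='scene' else i[100:220,235:335],(400,480),interpolation=cv2.INTER_CUBIC))
cv2.imwrite('pics/c3.png',np.hstack(a))"
```

```text
t 7.4833 clampTCP [ 82.2   1.5 125.8] rel yaw 0.007 F [0.9 2.4 5. ] M [ 0.465 -0.329  0.007] q6 [-0.43  0.46  1.41  0.    1.27 -1.82] w 0.3707722921790825
7.999238893389702
```

View pics/c3.png

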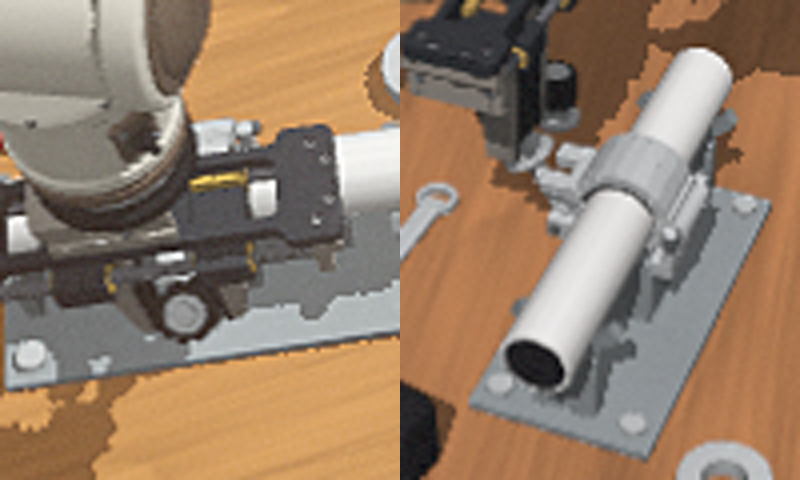

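The picture shows the nut upright-ish in the fingers, with its end at (185,312), and the cap still closed. I'll carry on to the stop.

>>> {"method": "servo_tool", "body": {
  "steps": [5,0,-2.5,0,10,0,-5,0,16,0,-6.5,0,22,0,-7.5,0,27,0,-8,0,31,0,-8.5,0,34,0,-8.5,0,34,0,-8.5,0,34,0,-8.5,0]
}}

```text
t: 8.33
tool_pos: [0.6127, -0.158, 0.1337]
orientation: [0.093, 0.996, 0.0, 0.002]
wrist_force: [3.2, 4.2, 6.2]
gripper_width: 0.365
finger_force: 8.0
```

```bash
python3 -c "
from h import *;st();print(get_obs()['finger_force'])"
```

```text
t 8.3333 clampTCP [ 49.9   1.3 133.7] rel yaw 0.007 F [3.2 4.2 6.2] M [ 0.734 -0.629 -0.015] q6 [-0.44  0.37  1.51  0.    1.26 -1.83] w 0.3649649997425038
7.98603817820549
```

>>> {"method": "servo_tool", "body": {
  "steps": [1.5,0,0,0,3,0,0,0,3,0,0,0]
}}

```text
t: 8.58
tool_pos: [0.6102, -0.1575, 0.1339]
orientation: [0.093, 0.996, 0.0, 0.002]
wrist_force: [4.4, 3.7, 5.2]
gripper_width: 0.365
finger_force: 8.0
```

```bash
python3 -c "
from h import *;st();print(get_obs()['finger_force'])"
```

```text
t 8.5833 clampTCP [ 47.3   1.3 133.9] rel yaw 0.007 F [4.4 3.7 5.2] M [ 0.695 -0.956  0.012] q6 [-0.44  0.36  1.52  0.    1.26 -1.83] w 0.36534330660815995
7.968043684959412
```

>>> {"method": "servo_tool", "body": {
  "steps": [2,0,0,0,3,0,0,0,3,0,0,0]
}}

```text
t: 8.83
tool_pos: [0.6072, -0.1569, 0.1338]
orientation: [0.093, 0.996, 0.0, 0.002]
wrist_force: [3.7, 3.2, 6.4]
gripper_width: 0.369
finger_force: 8.0
```

```bash
python3 -c "
from h import *;st();s=snapshot('scene')['img'][...,::-1];print(get_obs()['finger_force'])"
```

```text
t 8.8333 clampTCP [ 44.2   1.3 133.8] rel yaw 0.007 F [3.7 3.2 6.4] M [ 0.663 -0.91   0.054] q6 [-0.45  0.36  1.52  0.    1.26 -1.83] w 0.3687341016168724
7.954888790845871
```

>>> {"method": "servo_tool", "body": {
  "steps": [0,0,0,0,0,0,0,0,0,0,-25,0,0,0,-60,0,-30,0,-70,0,-60,0,-80,0,-80,0,-80,0,-80,0,-80,0],
  "claw": 0.2
}}

```text
t: 9.55
tool_pos: [0.6854, -0.1731, 0.2113]
orientation: [0.093, 0.996, -0.0, -0.0]
wrist_force: [0.2, -1.1, -0.8]
gripper_width: 0.6
finger_force: 0.0
```

```bash
python3 -c "
from h import *;st();import pickle
a=[]
i=snapshot('side')['img'][...,::-1];a=cv2.resize(i[100:220,235:335],(400,480),interpolation=cv2.INTER_CUBIC)
o=get_obs();s=snapshot('wrist');pickle.dump((o,cam('wrist',s,o)),open('w4.pkl','wb'))
b=cv2.resize(s['img'][0:192,200:360,::-1],(400,480),interpolation=cv2.INTER_CUBIC)
cv2.imwrite('pics/c4.png',np.hstack([a,b]))"
```

```text
t 9.55 clampTCP [124.2   0.5 211.3] rel yaw 0.007 F [ 0.2 -1.1 -0.8] M [0.013 0.022 0.004] q6 [-0.42  0.5   1.18 -0.    1.46 -1.8 ] w 0.6003660101411873
```

View pics/c4.png

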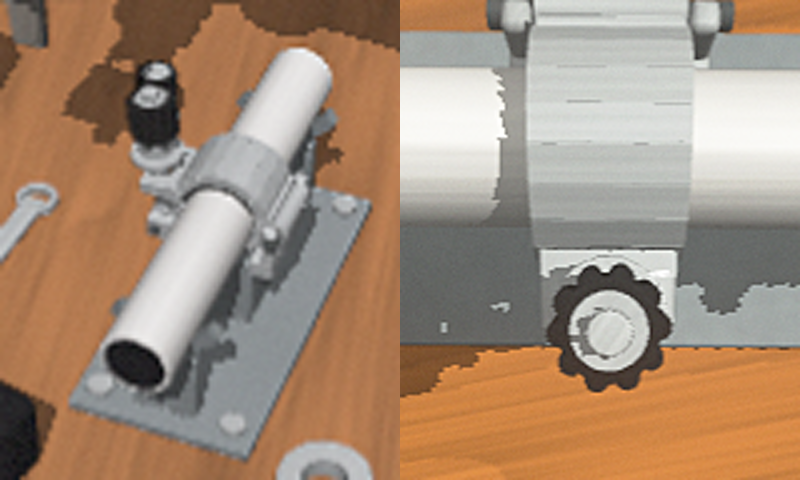

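The picture shows the bolt standing in the slot, nut grip centre at (611,328) and bolt end at (610,331) in the right crop. I'll check how upright it is.

```bash
python3 -c "
from h import *;import pickle
o,c=pickle.load(open('w4.pkl','rb'))
f=lambda u,v:((u-400)/2.5+200-.3,v/2.5-.3)
print('end',cl(onplane(c,f(610,331),.172)),'grip top',cl(onplane(c,f(611,328),.164)))
for n,p in(('archTopL',(527,70)),('earL',(541,250)),('earR',(677,250))):print(n,cl(onplane(c,f(*p),.116)).round(1))
z=np.load('clamp.npz')
for ph in(0,.1,.2):
  p=z['O']+z['x']*(.048+.1*np.sin(ph))+[0,0,.072+.1*np.cos(ph)];q=proj(c,p)[0];print(ph,((q+.3-[200,0])*2.5+[400,0]).round(0))
"
```

```text
end [5.75705691e+01 1.45011871e-01 1.72000000e+02] grip top [ 56.84102601   0.46388697 164.        ]
archTopL [-18.9 -25.3 116. ]
earL [ 33.  -21.6 116. ]
earR [ 32.7  21.7 116. ]
0 [610. 292.]
0.1 [609. 333.]
0.2 [609. 371.]
```

The bolt is still about 0.1 rad short because the light grip slid. I'll regrip more firmly, centred on the nut, and push it to the stop.

>>> {"method": "servo_tool", "body": {
  "steps": [25,0,0,0,50,0,0,0,67,0,0,0,67,0,25,0,67,0,50,0,67,0,72,0,67,0,72,0]
}}

```text
t: 10.23
tool_pos: [0.6127, -0.1577, 0.1343]
orientation: [0.093, 0.996, 0.002, -0.006]
wrist_force: [0.1, 0.1, 0.1]
gripper_width: 0.6
finger_force: 0.0
```

>>> {"method": "servo_tool", "body": {
  "steps": [0,0,0,0,0,0,0,0,0,0,0,0,0,0,0,0,0,0,0,0],
  "claw": -1,
  "squeeze": 25
}}

```text
t: 10.65
tool_pos: [0.619, -0.1592, 0.1426]
orientation: [0.093, 0.996, 0.0, 0.002]
wrist_force: [0.4, 2.8, 4.9]
gripper_width: 0.365
finger_force: 25.0
```

>>> {"method": "servo_tool", "body": {
  "steps": [2,0,0,0,4,0,0,0,6,0,0,0,7,0,0,0,7,0,0,0]
}}

```text
t: 11.07
tool_pos: [0.6138, -0.1582, 0.1429]
orientation: [0.093, 0.996, -0.0, 0.004]
wrist_force: [6.1, 2.8, 3.5]
gripper_width: 0.365
finger_force: 25.0
```

```bash
python3 -c "
from h import *;st();print(get_obs()['finger_force'])"
```

```text
t 11.0667 clampTCP [ 51.    1.3 142.9] rel yaw 0.007 F [6.1 2.8 3.5] M [ 0.583 -1.249 -0.053] q6 [-0.44  0.36  1.5   0.    1.27 -1.83] w 0.36467374202135283
25.00566691160202
```

>>> {"method": "servo_tool", "body": {
  "steps": [2,0,0,0,3,0,0,0,3,0,0,0]
}}

```text
t: 11.32
tool_pos: [0.6108, -0.1576, 0.1428]
orientation: [0.093, 0.996, -0.0, 0.004]
wrist_force: [6.3, 2.7, 3.7]
gripper_width: 0.365
finger_force: 25.0
```

>>> {"method": "servo_tool", "body": {
  "steps": [1,0,0,0,2,0,0,0,2,0,0,0]
}}

```text
t: 11.57
tool_pos: [0.6098, -0.1574, 0.1428]
orientation: [0.093, 0.996, -0.0, 0.005]
wrist_force: [9.9, 4.0, 2.8]
gripper_width: 0.366
finger_force: 25.0
```

```bash
python3 -c "
from h import *;st();print(get_obs()['finger_force'])"
```

```text
t 11.5667 clampTCP [ 46.9   1.3 142.8] rel yaw 0.007 F [9.9 4.  2.8] M [ 0.579 -1.837 -0.031] q6 [-0.45  0.35  1.52  0.    1.27 -1.83] w 0.3660564766632731
25.002638697624207
```

The force now rises against the stop, so the bolt is up. Next I'll turn the nut clockwise in short calls, following it down 1.6 mm per rad and watching the moment.

>>> {"method": "servo_tool", "body": {
  "steps": [-1,0,0.2,0.12,-1,0,0.4,0.24,-1,0,0.6,0.36,-1,0,0.6,0.36]
}}

```text
t: 11.9
tool_pos: [0.61, -0.1574, 0.1422]
orientation: [0.272, 0.962, 0.001, 0.004]
wrist_force: [5.7, 3.1, 5.0]
gripper_width: 0.362
finger_force: 25.0
```

```bash
python3 -c "
from h import *;st()"
```

```text
t 11.9 clampTCP [ 47.2   1.3 142.2] rel yaw -0.358 F [5.7 3.1 5. ] M [ 0.559 -1.348  0.029] q6 [-0.45  0.35  1.51  0.    1.27 -1.47] w 0.36233117058074765
```

>>> {"method": "servo_tool", "body": {
  "steps": [0,0,0.2,0.12,0,0,0.4,0.24,0,0,0.6,0.36,0,0,0.6,0.36]
}}

```text
t: 12.23
tool_pos: [0.61, -0.1575, 0.1416]
orientation: [0.44, 0.898, 0.001, 0.004]
wrist_force: [7.0, 3.8, 3.7]
gripper_width: 0.364
finger_force: 25.0
```

```bash
python3 -c "
from h import *;st()"
```

```text
t 12.2333 clampTCP [ 47.2   1.2 141.6] rel yaw -0.718 F [7.  3.8 3.7] M [ 0.542 -1.259  0.042] q6 [-0.45  0.35  1.51  0.    1.27 -1.11] w 0.36394850655300737
```

>>> {"method": "servo_tool", "body": {
  "steps": [0,0,0.2,0.12,0,0,0.4,0.24,0,0,0.6,0.36,0,0,0.6,0.36]
}}

```text
t: 12.57
tool_pos: [0.61, -0.1575, 0.141]
orientation: [0.594, 0.805, 0.002, 0.004]
wrist_force: [6.1, 3.4, 4.1]
gripper_width: 0.362
finger_force: 25.0
```

```bash
python3 -c "
from h import *;st()"
```

```text
t 12.5667 clampTCP [ 47.1   1.2 141. ] rel yaw -1.078 F [6.1 3.4 4.1] M [ 0.437 -1.122  0.013] q6 [-0.45  0.35  1.51  0.    1.27 -0.75] w 0.36174114079279657
```

>>> {"method": "servo_tool", "body": {
  "steps": [0,0,0.2,0.12,0,0,0.4,0.24,0,0,0.4,0.24]
}}

```text
t: 12.82
tool_pos: [0.61, -0.1576, 0.1407]
orientation: [0.686, 0.728, 0.002, 0.003]
wrist_force: [5.7, 3.8, 4.1]
gripper_width: 0.366
finger_force: 25.0
```

```bash
python3 -c "
from h import *;st()"
```

```text
t 12.8167 clampTCP [ 47.1   1.2 140.7] rel yaw -1.318 F [5.7 3.8 4.1] M [ 0.409 -1.018 -0.04 ] q6 [-0.45  0.35  1.51  0.    1.27 -0.51] w 0.36627745245749094
```

>>> {"method": "servo_tool", "body": {
  "steps": [0,0,0.2,0.12,0,0,0.4,0.24,0,0,0.4,0.24]
}}

```text
t: 13.07
tool_pos: [0.6099, -0.1575, 0.1402]
orientation: [0.768, 0.64, 0.002, 0.003]
wrist_force: [5.4, 3.5, 4.5]
gripper_width: 0.365
finger_force: 25.0
```

```bash
python3 -c "
from h import *;st()"
```

```text
t 13.0667 clampTCP [ 47.    1.2 140.2] rel yaw -1.558 F [5.4 3.5 4.5] M [ 0.452 -0.993  0.053] q6 [-0.45  0.35  1.51  0.    1.27 -0.27] w 0.36535081333934943
```

>>> {"method": "servo_tool", "body": {
  "steps": [0,0,0.2,0.12,0,0,0.4,0.24,0,0,0.4,0.24]
}}

```text
t: 13.32
tool_pos: [0.6098, -0.1575, 0.1398]
orientation: [0.839, 0.544, 0.003, 0.003]
wrist_force: [6.0, 4.4, 4.1]
gripper_width: 0.362
finger_force: 25.0
```

```bash
python3 -c "
from h import *;st()"
```

```text
t 13.3167 clampTCP [ 47.    1.2 139.8] rel yaw -1.798 F [6.  4.4 4.1] M [ 0.491 -0.972  0.018] q6 [-0.45  0.35  1.51  0.    1.27 -0.03] w 0.3615474033702592
```

>>> {"method": "servo_tool", "body": {
  "steps": [0,0,0.2,0.12,0,0,0.4,0.24,0,0,0.4,0.24]
}}

```text
t: 13.57
tool_pos: [0.6098, -0.1575, 0.1395]
orientation: [0.898, 0.439, 0.003, 0.002]
wrist_force: [5.9, 3.7, 5.1]
gripper_width: 0.364
finger_force: 25.0
```

```bash
python3 -c "
from h import *;st()"
```

```text
t 13.5667 clampTCP [ 46.9   1.2 139.5] rel yaw -2.038 F [5.9 3.7 5.1] M [ 0.535 -0.792  0.036] q6 [-0.45  0.35  1.51  0.    1.27  0.21] w 0.3641189578379396
```

```bash
cat >> h.py <<'E'
def mz(n=6):
    m=[]
    for _ in range(n):
        snapshot('side');o=get_obs();m.append(np.r_[o['wrist_torque'][2],o['wrist_force']])
    m=np.array(m);print('Mz,F',m.mean(0).round(3),'sd',m[:,0].std().round(3));st()
E
python3 -c "
from h import *;mz()"
```

```text
Mz,F [0.015 5.929 3.541 5.12 ] sd 0.02
t 13.8667 clampTCP [ 46.9   1.2 139.5] rel yaw -2.033 F [5.8 4.  4.9] M [ 0.519 -0.878  0.052] q6 [-0.45  0.35  1.51  0.    1.27  0.21] w 0.3626253123042259
```

>>> {"method": "servo_tool", "body": {
  "steps": [0,0,0.2,0.12,0,0,0.4,0.24,0,0,0.6,0.36,0,0,0.6,0.36]
}}

```text
t: 14.2
tool_pos: [0.6098, -0.1574, 0.1389]
orientation: [0.962, 0.271, 0.003, 0.001]
wrist_force: [6.2, 4.9, 5.0]
gripper_width: 0.358
finger_force: 25.0
```

```bash
python3 -c "
from h import *;mz()"
```

```text
Mz,F [1.000e-03 6.115e+00 3.561e+00 4.983e+00] sd 0.032
t 14.5 clampTCP [ 46.9   1.4 138.9] rel yaw -2.393 F [5.6 4.  5.3] M [ 0.688 -0.75  -0.047] q6 [-0.45  0.35  1.52  0.    1.26  0.57] w 0.3648419462518563
```

>>> {"method": "servo_tool", "body": {
  "steps": [0,0,0.2,0.12,0,0,0.4,0.24,0,0,0.6,0.36,0,0,0.6,0.36]
}}

```text
t: 14.83
tool_pos: [0.6098, -0.1573, 0.1383]
orientation: [0.995, 0.095, 0.004, 0.001]
wrist_force: [7.0, 3.7, 5.4]
gripper_width: 0.36
finger_force: 25.0
```

```bash
python3 -c "
from h import *;mz()"
```

```text
Mz,F [-0.008  5.801  3.566  5.513] sd 0.031
t 15.1333 clampTCP [ 46.9   1.4 138.3] rel yaw -2.753 F [5.4 3.6 5.1] M [ 0.721 -0.768 -0.015] q6 [-0.45  0.36  1.52  0.    1.26  0.93] w 0.3628069591680082
```

>>> {"method": "servo_tool", "body": {
  "steps": [0,0,0.1,0.06,0,0,0.2,0.12]
}}

```text
t: 15.3
tool_pos: [0.6098, -0.1572, 0.1381]
orientation: [0.999, 0.036, 0.004, 0.0]
wrist_force: [5.6, 3.8, 5.1]
gripper_width: 0.36
finger_force: 25.0
```

```bash
python3 -c "
from h import *;mz(2)"
```

```text
Mz,F [0.05  5.982 3.748 5.441] sd 0.023
t 15.4 clampTCP [ 46.9   1.5 138.2] rel yaw -2.874 F [6.4 4.  5.7] M [ 0.87  -0.753  0.073] q6 [-0.45  0.36  1.52  0.    1.26  1.05] w 0.3614598186027157
```

>>> {"method": "servo_tool", "body": {
  "steps": [0,0,0.1,0.06,0,0,0.2,0.12]
}}

```text
t: 15.57
tool_pos: [0.6099, -0.1572, 0.138]
orientation: [1.0, -0.024, 0.004, 0.0]
wrist_force: [6.3, 4.5, 5.8]
gripper_width: 0.362
finger_force: 25.0
```

```bash
python3 -c "
from h import *;mz(2)"
```

```text
Mz,F [0.015 6.389 3.674 5.411] sd 0.023
t 15.6667 clampTCP [ 46.9   1.5 137.9] rel yaw -2.994 F [6.1 3.3 6.1] M [ 0.877 -0.794 -0.008] q6 [-0.45  0.36  1.52  0.    1.26  1.17] w 0.36298841874302434
```

>>> {"method": "servo_tool", "body": {
  "steps": [0,0,0.1,0.06,0,0,0.2,0.12]
}}

```text
t: 15.83
tool_pos: [0.6099, -0.1572, 0.1378]
orientation: [0.996, -0.084, 0.004, -0.0]
wrist_force: [5.3, 4.6, 5.1]
gripper_width: 0.364
finger_force: 25.0
```

```bash
python3 -c "
from h import *;mz(2)"
```

```text
Mz,F [0.014 5.906 3.921 5.209] sd 0.008
t 15.9333 clampTCP [ 47.    1.5 137.8] rel yaw -3.114 F [5.8 3.7 5.1] M [ 0.951 -0.849  0.022] q6 [-0.45  0.36  1.52  0.    1.26  1.29] w 0.3663915887669177
```

>>> {"method": "servo_tool", "body": {
  "steps": [0,0,0.1,0.06,0,0,0.2,0.12]
}}

```text
t: 16.1
tool_pos: [0.6099, -0.1572, 0.1376]
orientation: [0.99, -0.143, 0.004, -0.0]
wrist_force: [6.9, 4.5, 4.8]
gripper_width: 0.365
finger_force: 25.0
```

```bash
python3 -c "
from h import *;mz(2)"
```

```text
Mz,F [3.000e-03 6.084e+00 3.678e+00 5.760e+00] sd 0.013
t 16.2 clampTCP [ 47.    1.5 137.6] rel yaw 3.049 F [5.9 4.3 6.3] M [ 0.982 -0.852 -0.011] q6 [-0.45  0.36  1.52  0.    1.26  1.41] w 0.3621058322409869
```

>>> {"method": "servo_tool", "body": {
  "steps": [0,0,0.1,0.06,0,0,0.2,0.12,0,0,0.3,0.18]
}}

```text
t: 16.45
tool_pos: [0.61, -0.1572, 0.1374]
orientation: [0.973, -0.232, 0.004, -0.001]
wrist_force: [5.6, 4.5, 4.8]
gripper_width: 0.364
finger_force: 25.0
```

```bash
python3 -c "
from h import *;mz(3)"
```

```text
Mz,F [0.042 5.734 3.753 5.944] sd 0.016
t 16.6 clampTCP [ 47.1   1.5 137.4] rel yaw 2.87 F [5.1 3.5 6.1] M [ 1.015 -0.905  0.039] q6 [-0.45  0.36  1.52  0.    1.26  1.59] w 0.3615761584256058
```

>>> {"method": "servo_tool", "body": {
  "steps": [0,0,0.1,0.06,0,0,0.2,0.12,0,0,0.3,0.18]
}}

```text
t: 16.85
tool_pos: [0.6101, -0.1572, 0.1372]
orientation: [0.948, -0.318, 0.004, -0.001]
wrist_force: [5.8, 2.7, 6.9]
gripper_width: 0.366
finger_force: 25.0
```

```bash
python3 -c "
from h import *;mz(3)"
```

```text
Mz,F [0.06  6.159 4.013 5.871] sd 0.023
t 17.0 clampTCP [ 47.1   1.5 137.2] rel yaw 2.69 F [5.8 3.3 5.3] M [ 0.96  -0.904  0.048] q6 [-0.45  0.36  1.52  0.    1.26  1.77] w 0.36027973523177914
```

>>> {"method": "servo_tool", "body": {
  "steps": [0,0,0.1,0.06,0,0,0.2,0.12,0,0,0.3,0.18]
}}

```text
t: 17.25
tool_pos: [0.6101, -0.1572, 0.137]
orientation: [0.916, -0.402, 0.004, -0.001]
wrist_force: [5.5, 5.3, 7.5]
gripper_width: 0.361
finger_force: 25.0
```

```bash
python3 -c "
from h import *;mz(3)"
```

```text
Mz,F [0.065 6.33  3.912 6.3  ] sd 0.005
t 17.4 clampTCP [ 47.2   1.5 137. ] rel yaw 2.51 F [6.  4.6 6.5] M [ 0.968 -0.904  0.07 ] q6 [-0.45  0.36  1.52  0.    1.26  1.95] w 0.3631100657780133
```

>>> {"method": "servo_tool", "body": {
  "steps": [0,0,0.1,0.06,0,0,0.2,0.12,0,0,0.3,0.2]
}}

```text
t: 17.65
tool_pos: [0.6102, -0.1573, 0.1368]
orientation: [0.871, -0.492, 0.004, -0.002]
wrist_force: [6.1, 4.5, 6.6]
gripper_width: 0.363
finger_force: 25.0
```

```bash
python3 -c "
from h import *;mz(4)"
```

```text
Mz,F [0.073 5.31  4.182 7.09 ] sd 0.032
t 17.85 clampTCP [ 47.2   1.5 136.7] rel yaw 2.31 F [4.9 4.4 7. ] M [ 0.934 -0.912  0.09 ] q6 [-0.45  0.36  1.52  0.    1.26  2.15] w 0.36384542056403035
```

>>> {"method": "servo_tool", "body": {
  "steps": [0,0,0.1,0.06,0,0,0.2,0.12,0,0,0.3,0.2]
}}

```text
t: 18.1
tool_pos: [0.6102, -0.1574, 0.1366]
orientation: [0.817, -0.576, 0.004, -0.002]
wrist_force: [5.3, 2.8, 7.9]
gripper_width: 0.365
finger_force: 25.0
```

```bash
python3 -c "
from h import *;mz(4)"
```

```text
Mz,F [0.113 5.534 4.219 6.681] sd 0.007
t 18.3 clampTCP [ 47.3   1.4 136.5] rel yaw 2.111 F [5.5 4.8 6.5] M [ 0.97  -0.951  0.121] q6 [-0.45  0.36  1.52  0.    1.26  2.35] w 0.3666060095567181
```

>>> {"method": "servo_tool", "body": {
  "steps": [0,0,0.1,0.06,0,0,0.2,0.12,0,0,0.3,0.2]
}}

```text
t: 18.55
tool_pos: [0.6102, -0.1574, 0.1364]
orientation: [0.756, -0.655, 0.003, -0.002]
wrist_force: [4.8, 4.6, 8.2]
gripper_width: 0.362
finger_force: 25.0
```

```bash
python3 -c "
from h import *;mz(6)"
```

```text
Mz,F [0.151 5.337 3.946 7.235] sd 0.023
t 18.85 clampTCP [ 47.3   1.4 136.3] rel yaw 1.911 F [5.2 4.5 7. ] M [ 0.977 -0.887  0.11 ] q6 [-0.45  0.36  1.52  0.    1.26  2.55] w 0.3605923098755167
```

The moment has risen in line since q6 ≈ 1.2, where the nut bit. A quarter turn more ends at about 2.77, so I'll add 0.2 rad, release and withdraw.

>>> {"method": "servo_tool", "body": {
  "steps": [0,0,0.1,0.07,0,0,0.2,0.14,0,0,0.3,0.2,0,0,0.3,0.2]
}}

```text
t: 19.18
tool_pos: [0.6102, -0.1574, 0.1361]
orientation: [-0.687, 0.727, -0.003, 0.003]
wrist_force: [5.2, 3.6, 6.8]
gripper_width: 0.361
finger_force: 25.0
```

```bash
python3 -c "
from h import *;mz(6)"
```

```text
Mz,F [0.133 4.887 3.159 7.735] sd 0.028
t 19.4833 clampTCP [ 47.3   1.4 136.1] rel yaw 1.711 F [5.3 2.9 7.9] M [ 0.967 -0.877  0.124] q6 [-0.45  0.36  1.52  0.    1.26  2.75] w 0.36493825349859604
```

>>> {"method": "servo_tool", "body": {
  "steps": [0,0,0,0,0,0,0,0,0,0,0,0,0,0,-25,0,0,0,-55,0,0,0,-85,0,0,0,-120,0,0,0,-150,0,0,0,-150,0],
  "claw": 0.1
}}

```text
t: 20.23
tool_pos: [0.6093, -0.1591, 0.2906]
orientation: [-0.687, 0.726, -0.005, 0.002]
wrist_force: [1.0, 0.1, 0.8]
gripper_width: 0.549
finger_force: 0.0
```

```bash
python3 -c "
from h import *;mz(2)
a=[]
for n in('scene','side'):
    i=snapshot(n)['img'][...,::-1];a.append(cv2.resize(i[190:310,130:230] if n=='scene' else i[100:220,235:335],(400,480),interpolation=cv2.INTER_CUBIC))
cv2.imwrite('pics/c5.png',np.hstack(a))"
```

```text
Mz,F [-0.024 -0.531 -0.198 -0.469] sd 0.009
t 20.3333 clampTCP [4.46e+01 2.00e-01 2.84e+02] rel yaw 1.71 F [-0.7 -0.2 -0.3] M [ 0.062  0.076 -0.015] q6 [-0.45  0.26  1.35 -0.    1.54  2.75] w 0.5528537842233716
```

View pics/c5.png

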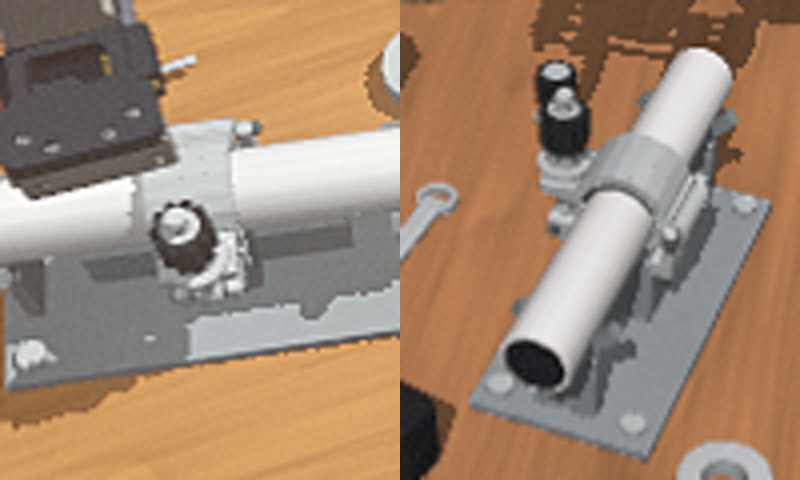

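The last picture shows the nut seated on the ear at (185,240), the cap closed and the tube where it was. The gripper is clear and touching nothing.

```bash
python3 -c "
from workcell import *
print(hand_in())"
```

```text
the job is handed in; nothing more can be done
None
```

The job is handed in: the cap is closed and pressed home, the bolt is up in its slot, and the nut is run down to an estimated quarter turn past its bite (from the moment reading). The tube showed no visible shift, and the gripper is clear of the clamp.

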